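# Half-lock the bayonet lid of a screw pot and hold it

### The job

Slide the open pot across the table until its square base butts flush against the parts tray with no gap left, so that it cannot turn. Then drop the lid into the pot, its two lugs through the two notches of the rim, and twist it clockwise (seen from above) halfway to its lock, so that its grip bar points at the corners of the pot's base; do not go on into the click. Finish while still gripping the lid there, the pot still flush, so that I can check the seal, and leave the tweezers, phone cover, ring dish and prying triangle where they are.

Things in the scene. Friction and masses are not known exactly. Their poses are not given: they have to be found in the camera images.
- tray: Grey plastic parts tray with four compartments and a few screws, 84 x 84 mm, 36 mm high, fixed to the table. Origin at the centre of its underside, z up, x and y along its sides. The pot stands off its -y side face (at y = -42 mm), 30 to 55 mm of gap away and up to 0.2 rad askew.
- pot: Open round grey pot on a square base, loose, about 0.45 kg; slides under a push of a few newtons. Base 84 x 84 mm, 24 mm high; round pot on it 74 mm in diameter, rim 50 mm above the table. Origin at the centre of the underside, z up, x and y along the base's sides. Its +y face faces the tray; flush and square, its origin is at y = -84 mm in the tray's frame.
- pot_rim (a point): Centre of the pot's mouth, 50 mm above its origin, same axes. Inward flange, 4 mm thick, hole 45 mm in diameter, with two notches 17 mm wide out to radius 32 mm on the +x and -x sides; open 22 mm deep.
- pot_lock (a point): Point 9 mm under the pot's mouth, where the lugs turn. Stops let an inserted lid turn only clockwise from above, 90 degrees; sprung balls click it home in the last 15 to 20 degrees; before that it turns freely and stays where left. Halfway (45 degrees) the bar points at the base's corners.
- lid: Grey bayonet lid, loose, about 0.09 kg, standing on its plug. Origin at the centre of the plug's underside, z up. Plug 40 mm in diameter, 12 mm high; on it a disc 74 mm in diameter, 12 to 17 mm above the origin; on that the grip bar. Same after half a turn. Inserted, with lid x along pot x either way round, the disc lies on the rim and the origin is 38 mm above the pot's origin.
- lid_bar (a point): Centre of the lid's upright grip bar, 31 mm above the lid's origin. The bar is 52 mm long along the lid's x axis, 12 mm thick in y, 17 to 45 mm above the origin.
- lid_lugs (a point): Point 3 mm above the lid's origin, midway between its two lugs: 12 mm wide, 5 mm thick, sticking out along +x and -x to radius 29 mm. Turned, they run under the flange with 2.5 mm of play in height.
- tweezers: Steel tweezers, 120 mm long, 8 mm high, lying on the table; origin under the middle. Leave alone.
- phone_cover: Green plastic phone back cover, 72 x 146 x 5 mm, lying flat; origin at the centre of its underside, long side along its y. Leave alone.
- ring_dish: Small white ceramic ring dish, 84 mm in diameter, 22 mm high; origin at the centre of its underside. Leave alone.
- pry_triangle: Red plastic prying triangle, about 38 mm a side, 4 mm thick, lying flat; origin at the centre of its underside. Leave alone.
There are look-alikes about, which are no part of the job. Leave any purple look-alike of the pot alone.

How it is judged:
On the way, in this order (a step that is already met when the one before it is completed fails the run):
1. the pot's base stands flush against the tray (y of pot in the frame of tray between -0.087 and -0.082 m and x of pot in the frame of tray between -0.025 and 0.025 m and angle between the x axis of pot and the x axis of tray, either way round below 0.05 rad and height (world z) of pot below 0.004 m), for 0.2 s.
2. the lid is in the pot, lugs down through the notches (z of lid in the frame of pot between 0.035 and 0.0415 m and horizontal distance between lid and pot below 0.005 m and angle between the z axis of lid and the z axis of pot, either way round below 0.12 rad and angle between the x axis of lid and the x axis of pot, either way round below 0.26 rad), for 0.1 s.
At the end, for the whole second after the job is handed in: The pot stands on the table against the tray (gap under 3 mm, square to 0.05 rad, sideways within 25 mm); the lid sits in it (disc on the rim within 3.5 mm, centred within 5 mm), turned 30 to 60 degrees from the notches, still, and gripped by the fingers with more than 2 N (all of step 1 and z of lid in the frame of pot between 0.035 and 0.0415 m and horizontal distance between lid and pot below 0.005 m and angle between the z axis of lid and the z axis of pot, either way round below 0.12 rad and angle between the x axis of lid and the x axis of pot, either way round between 0.52 and 1.05 rad and contact force between the fingers and lid above 2 N and linear speed of lid below 0.02 m/s and angular speed of lid below 0.15 rad/s); the arm keeps its last pose, push and grip.
It fails at once if the lid is turned into the lock click (past 70 degrees) (z of lid in the frame of pot below 0.0425 m and horizontal distance between lid and pot below 0.006 m and angle between the x axis of lid and the x axis of pot, either way round above 1.22 rad).
It fails at once if the tweezers is moved by more than 20 mm (distance of tweezers from where it was at the start of the episode above 0.02 m).
It fails at once if the phone cover is moved by more than 20 mm (distance of phone_cover from where it was at the start of the episode above 0.02 m).
It fails at once if the ring dish is moved by more than 20 mm (distance of ring_dish from where it was at the start of the episode above 0.02 m).
It fails at once if the pry triangle is moved by more than 20 mm (distance of pry_triangle from where it was at the start of the episode above 0.02 m).
It also fails if it takes over 61 s, if anything falls off the work surface, if the arm or the gripper's body presses on something with over 40 N, if the wrist force passes 120 N, or if a joint passes its speed limit or range.

### The arm

A 6-joint arm with a two-finger parallel gripper is mounted at the origin on the work surface. World frame = base frame: x ahead of the robot, y to its left, z up, the work surface at z = 0. Lengths are in m, angles in rad, forces in N, time in s.
With the tool pointing down it reaches from about 0.3 to 0.875 m from the base axis. Payload 6.4 kg.
Tool frame: the origin (TCP) lies on the centre line of the jaws, within the pads' length; the fingertips stand ctrl.nose_length ahead of it and the grasp point (between the pads) lies 6 mm ahead of it (ctrl.nose_length is the distance from the TCP to the fingertips, in m); x points along the fingers, y is the direction in which the jaws open and shut, and the axes are right-handed (so a half turn about x gives the same grasp; the last joint's range is limited). The gripper opens to 85 mm and grips with 20 to 120 N. Pads are 22 mm wide; open, the fingers measure 114 mm over their backs; the gripper's body (76 mm by 85 mm) begins 54 mm behind the grasp point. The pads swing forward as they close: fully open they stand 13 mm farther back than shut.
Start: joints at [1.094, 0.181, 1.607, -0, 1.354, -0.206], TCP at [0.154, 0.554, 0.256] pointing down, gripper open.
Joint ranges: [-2.99, 2.99], [-0.89, 2.07], [0.3, 2.58], [-1.14, 4.28], [0, 2.63], [-3.12, 3.12]. Speed limits (rad/s): [2.57, 2.57, 3.01, 3.14, 3.14, 3.14].

### API

Orientations are given as a unit quaternion [w, x, y, z].
In Python, from bench import telemetry, cams, workorder, spotter, ctrl gives the robot as it stands. The module is installed in compiled form; this text tells all that it offers.
- The arm moves only by the tool servo_tool, never from a script. Its argument "targets" is one flat list of numbers, 4 for each row, row after row: the shift along the tool's x, y, z in mm, then the turn about the tool's x in rad. A call has exactly 5 rows; each row shifts and turns the commanded pose from where the row before left it, along the tool's axes as they then stand; what a row does not reach is not made up. A row lasts 1/10 s, in which the tool goes at most 50 mm and 8.59 degrees, less where a joint would pass 70% of its speed; a pose out of reach is approached as far as the arm can. A call is refused whole if a number of a shift passes 50 or a number of a turn 0.15, either way. A call with a gripper value outside its range is refused whole. "fingers" is the finger opening in mm, from 0 to 85.4, set as the call begins (left out, the last holds). The fingers move at their own pace and stop on an object; the grip force is fixed at half the most. Time passes only in rows, so rows that do not move let the fingers close, or fill a call up. It gives the time, the measured TCP pose, the force and the opening at its end, in the units of the state.
- telemetry.get_obs(): the state, without advancing time (a new reading comes with each control period).
- cams.camera(name): name is "scene" or "side" or "wrist"; returns (picture, depth): 420x560x3 uint8, blue, green, red; 420x560 float32, m along the optical axis (not along the pixel's ray), 0 where there is no reading.
- cams.camera_params(name): a dict with "intrinsics" (3x3 intrinsics, pixels), "R" (3x3) and "t" (3): a world point X has camera coordinates R X + t; the wrist camera has in their place "mount" (4x4, takes a point from camera to tool coordinates, whose origin is the TCP and whose axes are the tool frame's). Camera axes: x right, y down, z forward; pixel columns grow to the right and rows downward; lengths in m; the calibration is good to about 2 mm. A picture is of the moment at which its call begins: read the wrist's pose just before it. camera_params takes no time and is no camera call.
- workorder.hand_in(): hands the job in, once; it reports no verdict.
Trained networks look in the newest picture that a camera, given by its name, has taken for a name from the list of things; names that differ only in an ending like _2 or _b are one class to them, and where a whole thing is asked for, a point or a joint stands for the part that bears it (a point fixed in the world has none). Each returns a list of dicts, best first, with "score" (0 to 1); they miss things now and then, are a little off and sometimes report something else, mostly with a low value. They report only what shows in the picture. A call takes as long as a camera call. They do not tell look-alikes from the thing itself.
- spotter.search_frame(camera, thing): "pixel" ([column, row] in pixels, amid what is visible of it).
The state is a dict: "time_s": time; "q": joint angles; "dq": joint speeds; "joint_efforts": joint torques, N m; "eef_pos": TCP position; "eef_rot": TCP orientation; "wrist_force": force on the tool from outside, world axes, zero at the start; "torque": the same for the moment, N m; "opening": opening from 0.0 (shut) to 1.0 (fully open).
Only numpy, scipy, OpenCV 4.12 (cv2) and the standard library are available. Lean on these libraries where they do the work, as an engineer would, in place of code of your own. Each camera call takes 0.05 s, during which the arm holds its last target.

## Working session

There is one attempt and no reset: what is moved stays moved. The work goes in short steps, Python scripts to look and compute and a tool call to move; the robot and the scene stay as the last step left them, time stands still between calls to the robot, and variables do not carry over. Pictures are saved under pics/ and viewed, and the job is handed in when it is done.

Besides the shell and the picture viewer there is one more tool, called after "Emit:" as a command line: name --argument value ..., lists and objects as JSON in quotes. servo_tool: Moves the arm, as the interface text tells. Its arguments: {"type":"object","properties":{"targets":{"type":"array","items":{"type":"number"}},"fingers":{"type":"number"}},"required":["targets"]}

```bash
ls; mkdir -p pics; cat > h.py <<'E'
import numpy as np, cv2
from bench import telemetry, cams, workorder, spotter, ctrl
from scipy.spatial.transform import Rotation as Rn
def rot(q): return Rn.from_quat([q[1],q[2],q[3],q[0]]).as_matrix()
def cloud(name):
    o=telemetry.get_obs()
    im,d=cams.camera(name); p=cams.camera_params(name)
    K=np.array(p["intrinsics"]); v,u=np.mgrid[0:420,0:560]
    P=np.stack([(u-K[0,2])/K[0,0]*d,(v-K[1,2])/K[1,1]*d,d],-1)
    if "mount" in p:
        M=np.array(p["mount"]); P=P@M[:3,:3].T+M[:3,3]
        P=P@rot(o["eef_rot"]).T+np.array(o["eef_pos"])
    else:
        P=(P-np.array(p["t"]))@np.array(p["R"])
    P[d==0]=np.nan
    return im,d,P
E
python3 - <<'E'
from h import *
print(telemetry.get_obs()); print(ctrl.nose_length)
print(rot(telemetry.get_obs()["eef_rot"]))
for n in ["scene","side","wrist"]:
    im,d,P=cloud(n); cv2.imwrite(f"pics/{n}0.png",im); np.save(f"{n}0.npy",P)
    for t in ["tray","pot","lid","lid_bar","tweezers","phone_cover","ring_dish","pry_triangle"]:
        for r in spotter.search_frame(n,t)[:3]:
            c,rr=map(int,r["pixel"]); print(n,t,round(r["score"],2),(c,rr),P[rr,c].round(3))
print(telemetry.get_obs()["time_s"])
E
```

```text
pics
{'time_s': 0.0, 'q': array([ 1.09370717e+00,  1.81518185e-01,  1.60799450e+00, -9.75162668e-06,
        1.35379779e+00, -2.06286640e-01]), 'dq': array([7.24710813e-04, 3.09943812e-04, 8.33025449e-05, 5.00734492e-04,
       7.00502733e-04, 4.03192539e-05]), 'joint_efforts': array([-1.14156835e-04, -4.44840539e+01, -3.51359510e+01, -9.41455050e-05,
        8.61432636e-03, -2.28115204e-05]), 'eef_pos': array([0.15355833, 0.55359556, 0.25540349]), 'eef_rot': array([ 0.70043431,  0.09487673,  0.70083498, -0.09602345]), 'wrist_force': array([ 0.38841373, -0.4103715 ,  0.4402766 ]), 'torque': array([-0.00497615,  0.00145012, -0.02394602]), 'opening': 0.9982277966988549}
0.025
[[-7.80355661e-04  2.67502106e-01  9.63556959e-01]
 [-1.53037369e-03  9.63555805e-01 -2.67503025e-01]
 [-9.99998524e-01 -1.68334972e-03 -3.42538042e-04]]
scene tray 0.67 (315, 195) [0.569 0.125 0.024]
scene pot 0.73 (196, 246) [ 0.46  -0.152  0.028]
scene pot 0.56 (282, 227) [0.57  0.006 0.027]
scene lid 0.61 (192, 328) [ 0.593 -0.291  0.034]
scene lid 0.39 (283, 227) [0.572 0.007 0.029]
scene lid_bar 0.75 (189, 329) [ 0.587 -0.294  0.026]
scene tweezers 0.66 (321, 317) [ 0.763 -0.097  0.001]
scene phone_cover 0.88 (315, 116) [0.4   0.338 0.01 ]
scene ring_dish 0.8 (248, 347) [ 0.694 -0.241  0.004]
side tray 0.63 (248, 193) [0.554 0.125 0.013]
side pot 0.9 (294, 304) [ 0.456 -0.165  0.027]
side pot 0.83 (286, 220) [ 0.553 -0.012  0.05 ]
side lid 0.9 (394, 318) [ 0.571 -0.296  0.044]
side lid_bar 0.98 (396, 321) [ 0.569 -0.302  0.045]
side lid_bar 0.41 (244, 348) [ 0.342 -0.173  0.004]
side tweezers 0.59 (286, 220) [ 0.553 -0.012  0.05 ]
side phone_cover 0.6 (139, 171) [0.396 0.338 0.004]
side phone_cover 0.29 (418, 271) [ 0.707 -0.236  0.004]
side ring_dish 0.98 (422, 270) [ 0.715 -0.238  0.004]
side pry_triangle 0.53 (242, 347) [ 0.34  -0.169  0.003]
wrist phone_cover 0.78 (180, 364) [0.343 0.371 0.005]
1.35
```

View pics/scene0.png

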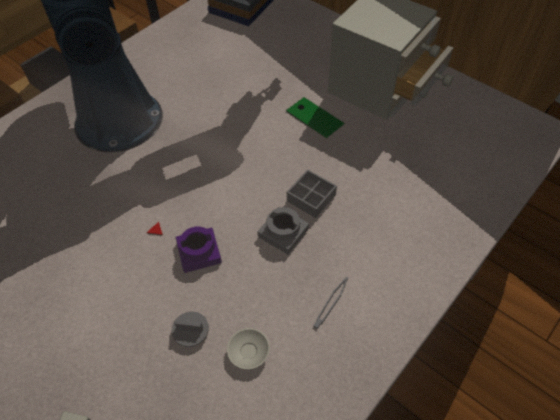

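View pics/side0.png

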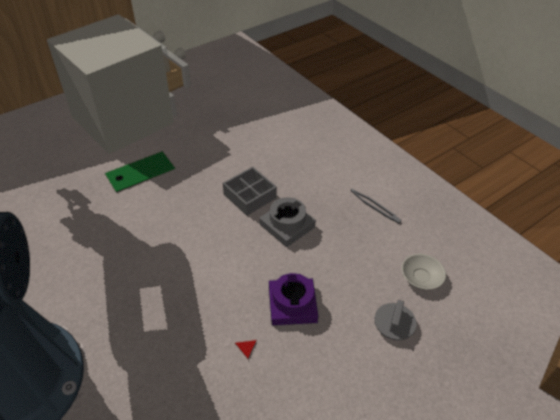

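```bash
cat > m.py <<'E'
from h import *
def band(P,c,r,lo,hi):
    m=(np.hypot(P[...,0]-c[0],P[...,1]-c[1])<r)&(P[...,2]>lo)&(P[...,2]<hi); return P[m]
def rect(Q):
    (cx,cy),(w,h),a=cv2.minAreaRect((Q[:,:2]*1000).astype(np.float32)); return round(cx,1),round(cy,1),round(w,1),round(h,1),round(a,2),len(Q)
E
python3 - <<'E'
from m import *
for n in ["scene","side"]:
    P=np.load(n+"0.npy"); print(n, "table z",np.nanmedian(band(P,(0.6,-0.1),0.06,-.02,.02)[:,2]))
    print("tray",rect(band(P,(0.567,0.12),0.055,0.030,0.045)))
    print("pot base",rect(band(P,(0.565,0.0),0.062,0.018,0.030)))
    Q=band(P,(0.565,0.0),0.05,0.045,0.06); print("pot rim",rect(Q),cv2.minEnclosingCircle((Q[:,:2]*1000).astype(np.float32)))
    print("bar",rect(band(P,(0.58,-0.295),0.04,0.036,0.055)))
    print("bar top",rect(band(P,(0.58,-0.295),0.04,0.042,0.055)))
    Q=band(P,(0.58,-0.295),0.05,0.012,0.022);print("disc",rect(Q),cv2.minEnclosingCircle((Q[:,:2]*1000).astype(np.float32)))
    for c,nm in [((0.45,-0.155),'purple'),((0.70,-0.24),'dish')]:
        print(nm,rect(band(P,c,0.06,0.01,0.06)))
    print("cam pos", -np.array(cams.camera_params(n)["R"]).T@cams.camera_params(n)["t"])
im=cv2.imread("pics/scene0.png"); im2=cv2.imread("pics/side0.png")
a=cv2.resize(im[160:360,150:350],(600,600),interpolation=cv2.INTER_CUBIC);cv2.imwrite("pics/a.png",cv2.convertScaleAbs(a,alpha=1.6))
E
```

```text
scene table z 0.0009220377851818242
tray (557.3, 126.0, 86.1, 88.5, 3.42, 393)
pot base (570.3, 6.9, 86.1, 85.5, 5.8, 585)
pot rim (570.2, 7.8, 73.1, 73.6, 12.53, 460) ((571.2197265625, 8.611054420471191), 38.931724548339844)
bar (583.0, -291.1, 51.6, 14.2, 34.42, 191)
bar top (583.0, -291.1, 51.5, 14.2, 34.42, 156)
disc (582.3, -290.9, 73.1, 73.0, 18.39, 745) ((582.0010375976562, -291.4438781738281), 37.895286560058594)
purple (461.3, -150.8, 83.9, 87.5, 57.7, 1429)
dish (699.6, -247.0, 79.6, 81.3, 40.37, 1027)
cam pos [ 1.00732429 -0.48182722  1.01161857]
side table z -0.00024084174905140846
tray (557.8, 125.4, 86.9, 88.3, 5.1, 380)
pot base (570.8, 6.8, 85.3, 85.2, 5.68, 718)
pot rim (571.4, 6.4, 74.8, 71.3, 54.39, 489) ((571.1483764648438, 7.279416084289551), 38.44767761230469)
bar (583.3, -291.3, 54.8, 12.1, 33.3, 199)
bar top (583.9, -291.0, 53.5, 12.0, 33.28, 175)
disc (582.5, -291.8, 73.3, 72.5, 34.51, 1019) ((583.7507934570312, -291.66534423828125), 38.29075241088867)
purple (461.5, -152.5, 84.2, 84.1, 57.52, 2100)
dish (701.2, -247.4, 83.3, 81.7, 36.93, 845)
cam pos [ 0.11103991 -0.55865904  0.83536484]
```

View pics/a.png

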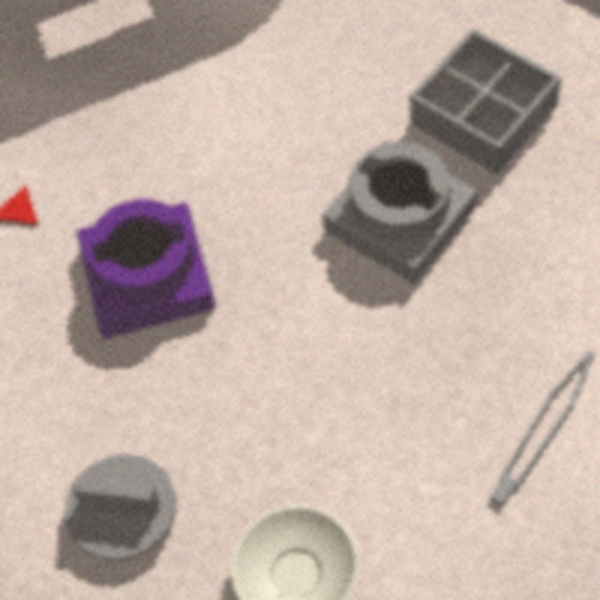

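```bash
cat > plan.py <<'E'
from h import *
import sys
# args: x y z(mm) yaw(deg of tool y) nrows
x,y,z,yaw,n=map(float,sys.argv[1:6]); n=int(n)
o=telemetry.get_obs(); R=rot(o["eef_rot"]); p=np.array(o["eef_pos"])*1000
y0=np.degrees(np.arctan2(R[1,1],R[0,1])); dy=(yaw-y0+180)%360-180
print("at",p.round(1),"yaw",round(y0,2),"q",o["q"].round(2),"t",o["time_s"],"F",o["wrist_force"].round(1),"tilt",R[:2,0].round(4),"dyaw",round(dy,1))
turn=round(np.radians(-dy)/n,3); rows=[]
for i in range(n):
    tgt=np.array([x,y,z]); s=R.T@((tgt-p)/(n-i)); s=s.round(1)
    rows.append([*s,turn]); p=p+R@s; R=R@Rn.from_rotvec([turn,0,0]).as_matrix()
for k in range(0,n,5): print([float(v) for r in rows[k:k+5] for v in r])
E
python3 plan.py 576 -72 120 4.3 20
```

```text
at [153.8 554.1 256.3] yaw 74.49 q [ 1.09  0.18  1.61 -0.    1.35 -0.21] t 1.35 F [ 0.4  0.9 -0.4] tilt [ 0. -0.] dyaw -70.2
[6.8, -24.5, 28.7, 0.061, 6.8, -22.7, 30.2, 0.061, 6.8, -20.8, 31.5, 0.061, 6.8, -18.9, 32.7, 0.061, 6.8, -16.9, 33.8, 0.061]
[6.8, -14.8, 34.7, 0.061, 6.8, -12.6, 35.6, 0.061, 6.8, -10.4, 36.3, 0.061, 6.8, -8.2, 36.9, 0.061, 6.8, -5.9, 37.3, 0.061]
[6.8, -3.7, 37.6, 0.061, 6.8, -1.4, 37.7, 0.061, 6.8, 1.0, 37.7, 0.061, 6.8, 3.2, 37.6, 0.061, 6.9, 5.5, 37.3, 0.061]
[6.8, 7.8, 36.9, 0.061, 6.9, 10.1, 36.4, 0.061, 6.8, 12.3, 35.7, 0.061, 6.9, 14.4, 34.9, 0.061, 6.8, 16.5, 34.0, 0.061]
```

Emit:
servo_tool --targets '[7,-24,29,0.06,7,-23,30,0.06,7,-21,31,0.06,7,-19,33,0.06,7,-17,34,0.06]' --fingers 40

```text
time_s: 1.85
eef_pos: [0.2603, 0.3963, 0.2212]
eef_rot: [0.678, 0.2, 0.678, -0.2]
wrist_force: [0.5, 1.0, -0.5]
opening: 0.468
```

Emit:
servo_tool --targets '[7,-15,35,0.06,7,-13,36,0.06,7,-10,36,0.06,7,-8,37,0.06,7,-6,37,0.06]'

```text
time_s: 2.35
eef_pos: [0.3673, 0.2403, 0.1863]
eef_rot: [0.641, 0.299, 0.641, -0.299]
wrist_force: [0.8, 0.6, -0.5]
opening: 0.469
```

Emit:
servo_tool --targets '[7,-4,38,0.06,7,-1,38,0.06,7,1,38,0.06,7,3,38,0.06,7,6,37,0.06]'

```text
time_s: 2.85
eef_pos: [0.4756, 0.0841, 0.1512]
eef_rot: [0.589, 0.392, 0.589, -0.391]
wrist_force: [0.7, 0.1, 1.0]
opening: 0.471
```

```bash
python3 plan.py 576 -72 110 4.3 10
```

```text
at [475.6  84.1 151.2] yaw 22.76 q [-0.07  0.1   1.93  0.    1.11 -0.47] t 2.85 F [0.7 0.1 1. ] tilt [0.0006 0.    ] dyaw -18.5
[4.1, 3.2, 18.3, 0.032, 4.1, 3.8, 18.2, 0.032, 4.1, 4.4, 18.0, 0.032, 4.1, 4.9, 17.9, 0.032, 4.1, 5.5, 17.7, 0.032]
[4.2, 6.1, 17.5, 0.032, 4.1, 6.7, 17.3, 0.032, 4.2, 7.2, 17.1, 0.032, 4.1, 7.7, 16.9, 0.032, 4.2, 8.3, 16.6, 0.032]
```

Emit:
servo_tool --targets '[4,3,18,0.032,4,4,18,0.032,4,4,18,0.032,4,5,18,0.032,4,5.5,18,0.032]'

```text
time_s: 3.35
eef_pos: [0.5255, 0.0068, 0.1311]
eef_rot: [0.556, 0.437, 0.556, -0.437]
wrist_force: [0.2, 0.6, 0.6]
opening: 0.471
```

Emit:
servo_tool --targets '[4,6,17.5,0.032,4,7,17.5,0.032,4,7,17,0.032,4,8,17,0.032,4,8,16.5,0.032]'

```text
time_s: 3.85
eef_pos: [0.5761, -0.0716, 0.1109]
eef_rot: [0.519, 0.48, 0.519, -0.48]
wrist_force: [0.7, 0.3, -0.2]
opening: 0.466
```

```bash
python3 - <<'E'
from m import *
im,d,P=cloud("wrist"); cv2.imwrite("pics/w1.png",im)
im,d,P=cloud("side"); cv2.imwrite("pics/s1.png",im)
E
python3 plan.py 576 -72 34 4.3 5
```

```text
at [576.4 -72.7 110.8] yaw 4.38 q [-0.33  0.36  1.7  -0.    1.08 -0.41] t 3.95 F [0.6 0.8 0.5] tilt [ 0.0004 -0.0005] dyaw -0.1
[15.4, -0.1, -0.1, 0.0, 15.4, -0.1, -0.2, 0.0, 15.3, -0.1, -0.1, 0.0, 15.4, -0.1, -0.2, 0.0, 15.3, -0.0, -0.1, 0.0]
```

View pics/w1.png

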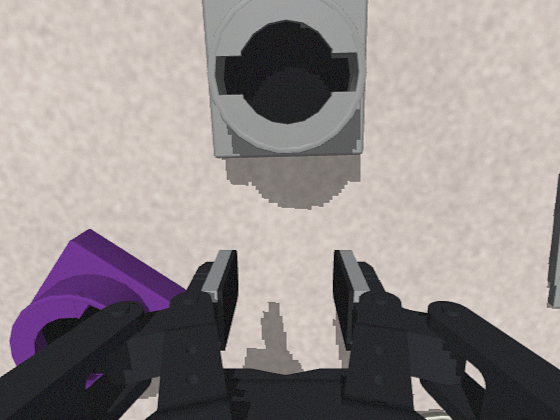

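View pics/s1.png

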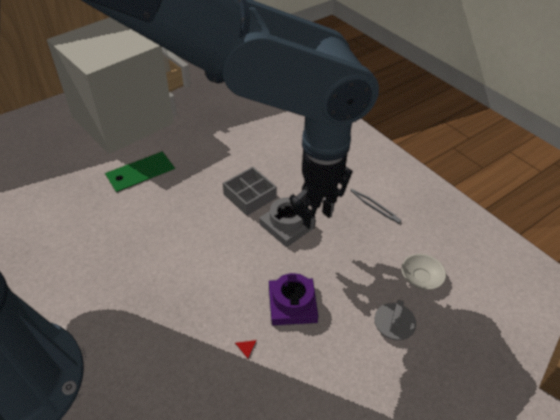

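Emit:
servo_tool --targets '[16,0,0,0,16,0,0,0,16,0,0,0,15,0,0,0,13,0,0,0]'

```text
time_s: 4.45
eef_pos: [0.5744, -0.0696, 0.0332]
eef_rot: [0.519, 0.479, 0.52, -0.48]
wrist_force: [-0.4, -0.4, 0.3]
opening: 0.469
```

```bash
python3 - <<'E'
from m import *
im,d,P=cloud("wrist"); cv2.imwrite("pics/w2.png",im); np.save("w2.npy",P)
E
python3 plan.py 576 -72 34 4.3 5
```

```text
at [573.2 -69.4  31.4] yaw 4.6 q [-0.33  0.49  1.72 -0.    0.94 -0.41] t 4.5 F [-0.6  0.4 -0.7] tilt [-0.0044  0.0014] dyaw -0.3
[-0.5, 0.5, 0.6, 0.001, -0.5, 0.5, 0.6, 0.001, -0.5, 0.5, 0.5, 0.001, -0.5, 0.6, 0.6, 0.001, -0.6, 0.5, 0.5, 0.001]
```

View pics/w2.png

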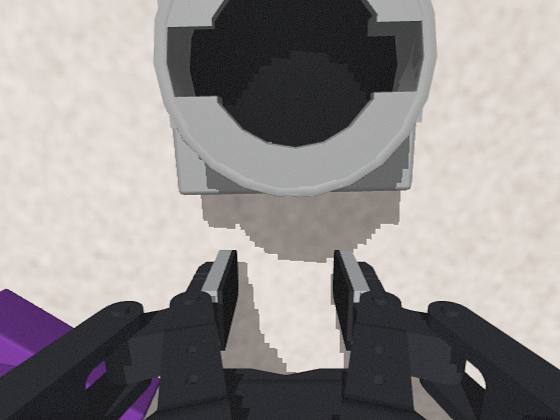

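Emit:
servo_tool --targets '[0,3,-8,0,0,0,-8,0,0,0,-8,0,0,0,-6,0,0,0,-5,0]'

```text
time_s: 5.0
eef_pos: [0.576, -0.0349, 0.0361]
eef_rot: [0.52, 0.48, 0.519, -0.479]
wrist_force: [0.5, -3.9, 0.7]
opening: 0.47
```

Emit:
servo_tool --targets '[0,0,-4,0,0,0,-3,0,0,0,-3,0,0,0,-2,0,0,0,0,0]'

```text
time_s: 5.5
eef_pos: [0.5748, -0.0231, 0.0355]
eef_rot: [0.52, 0.48, 0.519, -0.479]
wrist_force: [2.5, -2.0, 1.7]
opening: 0.469
```

```bash
cat > look.py <<'E'
from m import *
import sys
tag=sys.argv[1]
for n in ["side","scene"]:
    im,d,P=cloud(n); np.save(n+tag+".npy",P)
    print(n,"tray",rect(band(P,(0.558,0.126),0.055,0.030,0.0425)))
    print("pot base",rect(band(P,(0.564,0.040),0.062,0.017,0.030)))
    Q=band(P,(0.564,0.040),0.05,0.045,0.056); print("rim",rect(Q))
    c=cv2.resize(im[140:260,200:360],(800,600),interpolation=cv2.INTER_CUBIC);cv2.imwrite(f"pics/{n}{tag}.png",cv2.convertScaleAbs(c,alpha=1.5))
E
python3 look.py 2;python3 plan.py 576 -72 34 4.3 5
```

```text
side tray (557.5, 125.9, 86.5, 87.5, 3.49, 436)
pot base (564.5, 43.2, 83.9, 117.2, 5.49, 484)
rim (558.9, 45.8, 71.8, 30.5, 30.51, 193)
scene tray (555.8, 125.8, 86.6, 86.8, 3.22, 397)
pot base (576.1, 43.4, 71.2, 118.7, 8.62, 335)
rim (586.2, 41.4, 32.3, 68.0, 34.46, 144)
at [574.6 -23.1  35.3] yaw 4.57 q [-0.25  0.47  1.73  0.    0.93 -0.33] t 5.6 F [ 1.7 -2.3  1.7] tilt [0.0004 0.0002] dyaw -0.3
[0.2, -0.5, 9.8, 0.001, 0.3, -0.5, 9.8, 0.001, 0.2, -0.5, 9.7, 0.001, 0.3, -0.5, 9.8, 0.001, 0.2, -0.4, 9.7, 0.001]
```

View pics/side2.png

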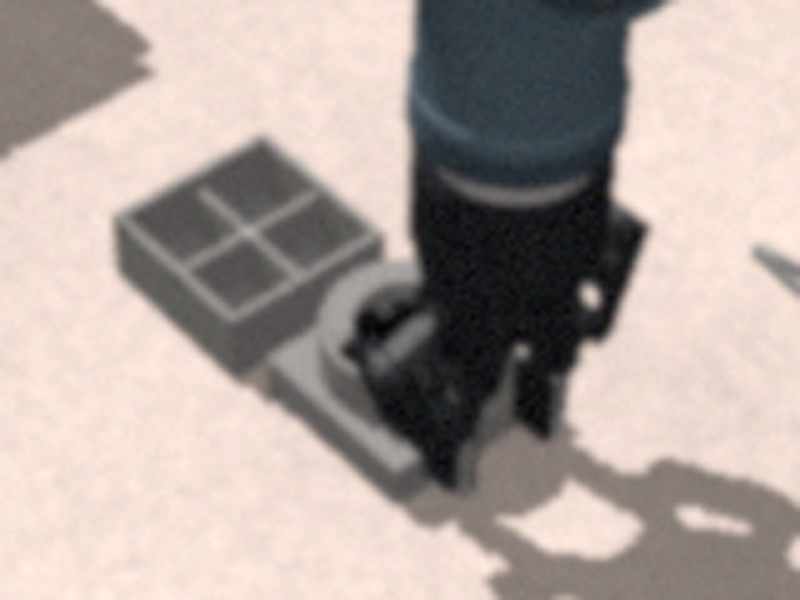

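Emit:
servo_tool --targets '[0,0,-2.5,0,0,0,-2.5,0,0,0,-2,0,0,0,-2,0,0,0,-1,0]'

```text
time_s: 6.1
eef_pos: [0.5735, -0.013, 0.0352]
eef_rot: [0.52, 0.479, 0.52, -0.48]
wrist_force: [-0.1, -4.1, 2.5]
opening: 0.469
```

Emit:
servo_tool --targets '[0,0,-1,0,0,0,-1,0,0,0,-0.5,0,0,0,-0.5,0,0,0,0,0]'

```text
time_s: 6.6
eef_pos: [0.5733, -0.0101, 0.0352]
eef_rot: [0.519, 0.48, 0.52, -0.48]
wrist_force: [-0.1, -3.3, 2.0]
opening: 0.469
```

Not in contact yet (force is only sliding friction). Half-millimetre steps on.

Emit:
servo_tool --targets '[0,0,-0.5,0,0,0,-0.5,0,0,0,-0.5,0,0,0,-0.5,0,0,0,0,0]'

```text
time_s: 7.1
eef_pos: [0.5733, -0.0093, 0.0353]
eef_rot: [0.52, 0.479, 0.519, -0.48]
wrist_force: [-0.5, -8.7, 0.9]
opening: 0.472
```

```bash
python3 - <<'E'
from m import *
im,d,P=cloud("wrist"); cv2.imwrite("pics/w3.png",im); np.save("w3.npy",P)
E
python3 look.py 3;python3 plan.py 576 -72 34 4.3 5
```

```text
side tray (557.4, 121.4, 87.0, 96.3, 5.2, 383)
pot base (564.4, 42.3, 80.0, 118.8, 7.72, 461)
rim (562.5, 37.8, 61.7, 80.0, 4.56, 188)
scene tray (557.1, 121.4, 84.9, 100.5, 3.49, 329)
pot base (582.4, 35.0, 120.7, 71.1, 79.67, 271)
rim (578.5, 34.7, 87.8, 51.4, 87.77, 144)
at [573.2  -9.3  35.2] yaw 4.58 q [-0.22  0.47  1.74 -0.    0.93 -0.3 ] t 7.25 F [ 0.1 -9.   1.4] tilt [-0.0001 -0.0016] dyaw -0.3
[0.3, -0.5, 12.5, 0.001, 0.3, -0.4, 12.6, 0.001, 0.2, -0.4, 12.5, 0.001, 0.3, -0.4, 12.6, 0.001, 0.2, -0.4, 12.5, 0.001]
```

View pics/side3.png

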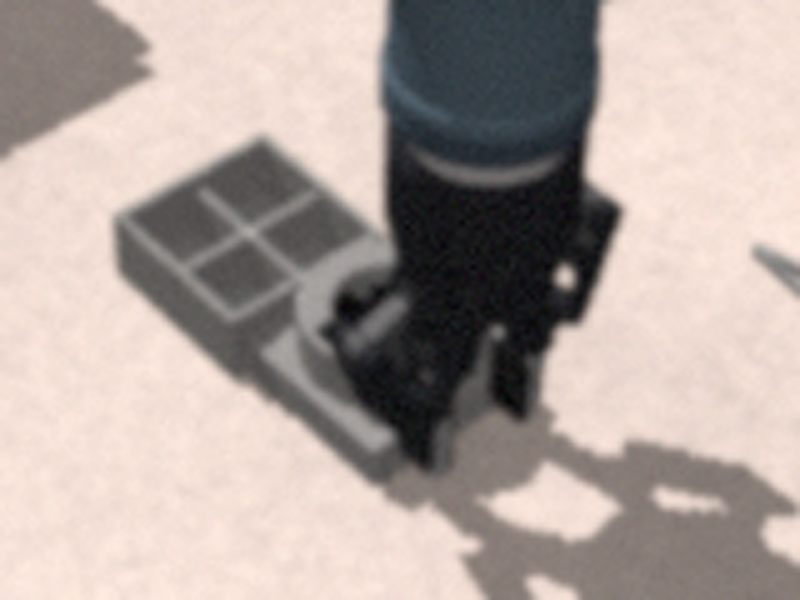

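View pics/w3.png

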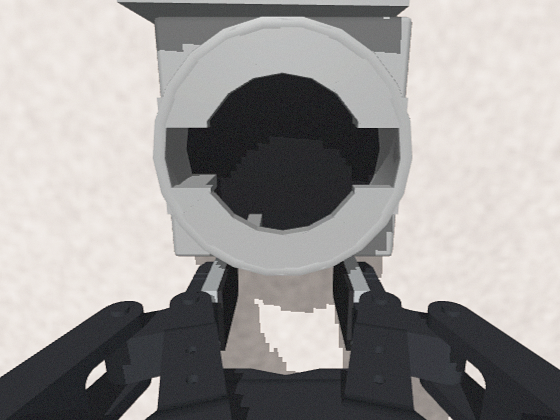

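Emit:
servo_tool --targets '[0,0,-1,0,0,0,-1,0,0,0,-1,0,0,0,0,0,0,0,0,0]'

```text
time_s: 7.75
eef_pos: [0.573, -0.009, 0.0353]
eef_rot: [0.521, 0.478, 0.518, -0.481]
wrist_force: [-1.9, -19.8, 1.1]
opening: 0.467
```

Emit:
servo_tool --targets '[0,0,4,0,0,0,8,0,-4,0,14,0,-20,0,10,0,-40,0,4,0]'

```text
time_s: 8.25
eef_pos: [0.5737, -0.0456, 0.0969]
eef_rot: [0.517, 0.479, 0.522, -0.481]
wrist_force: [0.7, -0.3, 1.1]
opening: 0.468
```

Emit:
servo_tool --targets '[-40,0,0,0,-20,0,0,0,0,0,0,0,0,0,0,0,0,0,0,0]'

```text
time_s: 8.75
eef_pos: [0.5752, -0.0449, 0.1576]
eef_rot: [0.519, 0.479, 0.521, -0.48]
wrist_force: [0.4, 0.5, 0.1]
opening: 0.47
```

```bash
python3 - <<'E'
from m import *
im,d,P=cloud("wrist"); cv2.imwrite("pics/w4.png",im); np.save("wrist4.npy",P)
print("tray",rect(band(P,(0.558,0.126),0.055,0.030,0.0425)))
print("rim",rect(band(P,(0.564,0.04),0.05,0.045,0.056)), cv2.minEnclosingCircle((band(P,(0.564,0.04),0.05,0.045,0.056)[:,:2]*1000).astype(np.float32)))
E
python3 look.py 4;python3 plan.py 583 -291 125 -56 10
```

```text
tray (0.0, 0.0, 0.0, 0.0, 0.0, 0)
rim (567.7, 42.4, 73.5, 71.1, 4.56, 7290) ((568.0106811523438, 43.38394546508789), 37.4897575378418)
side tray (557.7, 121.3, 86.8, 96.0, 4.37, 392)
pot base (566.1, 49.1, 85.9, 105.9, 8.26, 757)
rim (568.4, 41.7, 75.3, 70.1, 54.78, 466)
scene tray (556.4, 121.6, 86.1, 98.4, 2.5, 388)
pot base (567.6, 50.2, 85.7, 102.2, 4.64, 504)
rim (573.8, 44.9, 60.3, 72.3, 35.75, 269)
at [575.4 -44.9 157.7] yaw 4.59 q [-0.28  0.29  1.68  0.    1.17 -0.36] t 8.9 F [-0.1  0.7  0.3] tilt [-0.0027  0.0008] dyaw -60.6
[3.2, -1.2, 24.6, 0.106, 3.3, 1.4, 24.6, 0.106, 3.2, 4.0, 24.3, 0.106, 3.3, 6.6, 23.7, 0.106, 3.2, 9.0, 22.9, 0.106]
[3.3, 11.4, 21.8, 0.106, 3.2, 13.7, 20.5, 0.106, 3.3, 15.7, 19.0, 0.106, 3.2, 17.7, 17.2, 0.106, 3.3, 19.3, 15.2, 0.106]
```

View pics/w4.png

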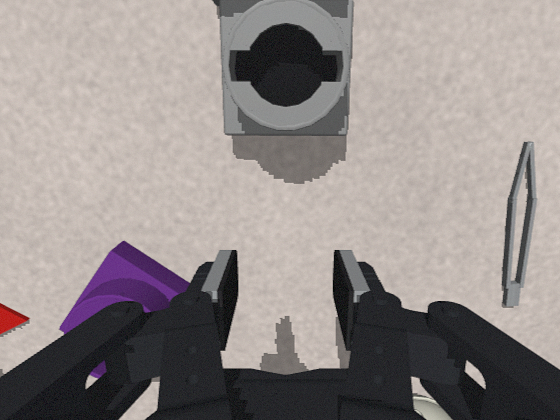

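View pics/side4.png

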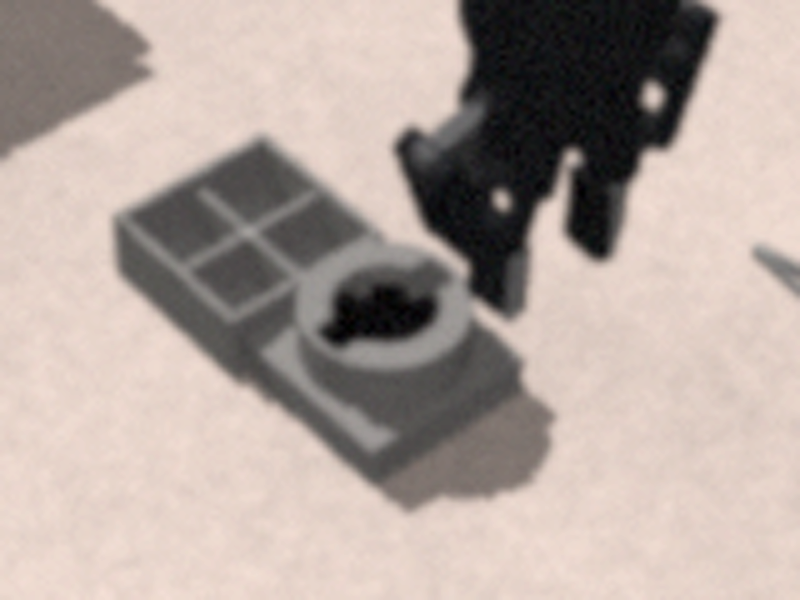

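Emit:
servo_tool --targets '[3,-1,25,0.106,3,1,25,0.106,3,4,24,0.106,3,7,24,0.106,3,9,23,0.106]'

```text
time_s: 9.4
eef_pos: [0.5798, -0.1698, 0.1431]
eef_rot: [-0.374, -0.599, -0.375, 0.6]
wrist_force: [-0.3, 0.3, -0.1]
opening: 0.468
```

Emit:
servo_tool --targets '[3,11,21,0.106,3,14,19,0.106,3,16,17,0.106,3,17,15,0.106,3,18,13,0.106]'

```text
time_s: 9.9
eef_pos: [0.588, -0.285, 0.128]
eef_rot: [-0.204, -0.677, -0.205, 0.677]
wrist_force: [0.1, -0.5, -0.5]
opening: 0.467
```

Emit:
servo_tool --targets '[0,0,0,0,0,0,0,0,0,0,0,0,0,0,0,0,0,0,0,0]'

```text
time_s: 10.4
eef_pos: [0.5886, -0.2835, 0.1294]
eef_rot: [0.206, 0.676, 0.206, -0.676]
wrist_force: [0.2, 0.7, 0.4]
opening: 0.468
```

```bash
python3 - <<'E'
from m import *
im,d,P=cloud("wrist"); cv2.imwrite("pics/w5.png",im); np.save("wrist5.npy",P)
print("bar",rect(band(P,(0.583,-.291),0.045,0.035,0.055)))
Q=band(P,(0.583,-.291),0.05,0.012,0.022);print("disc",rect(Q))
E
python3 plan.py 583.3 -291.3 70 -56 5
```

```text
bar (582.8, -290.3, 51.5, 11.7, 33.78, 1708)
disc (582.9, -289.9, 72.5, 73.2, 33.85, 7485)
at [ 588.6 -283.6  129.5] yaw -56.08 q [-0.63  0.48  1.49  0.    1.17  0.35] t 10.45 F [ 0.2  0.1 -0.1] tilt [ 0.0001 -0.0001] dyaw 0.1
[11.9, 0.7, 1.7, -0.0, 11.9, 0.7, 1.7, -0.0, 11.9, 0.7, 1.8, -0.0, 11.9, 0.6, 1.7, -0.0, 11.9, 0.7, 1.8, -0.0]
```

View pics/w5.png

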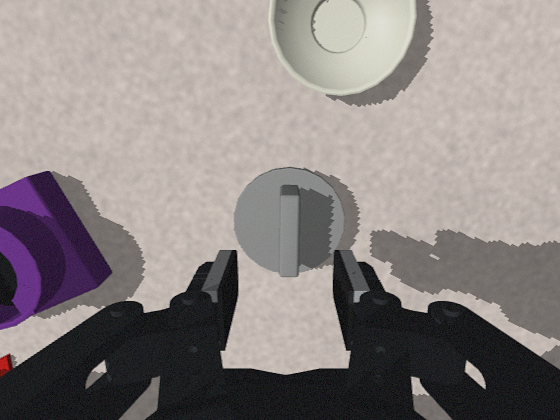

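Emit:
servo_tool --targets '[12,0.5,2,0,12,0.5,2,0,12,0.5,2,0,12,0.5,2,0,10,0.5,1,0]'

```text
time_s: 10.95
eef_pos: [0.5815, -0.2913, 0.0694]
eef_rot: [-0.205, -0.676, -0.206, 0.677]
wrist_force: [-1.0, 0.6, -0.8]
opening: 0.465
```

```bash
python3 plan.py 583 -290.7 45 -56 5
```

```text
at [ 581.5 -291.3   69.4] yaw -56.17 q [-0.65  0.55  1.52 -0.    1.07  0.33] t 10.95 F [-1.   0.6 -0.8] tilt [-0.0015  0.0011] dyaw 0.2
[4.9, 0.1, -0.3, -0.001, 4.9, 0.1, -0.3, -0.001, 4.9, 0.1, -0.3, -0.001, 4.8, 0.0, -0.3, -0.001, 4.9, 0.1, -0.4, -0.001]
```

Emit:
servo_tool --targets '[7,0,0,0,7,0,0,0,7,0,0,0,5,0,0,0,0,0,0,0]'

```text
time_s: 11.45
eef_pos: [0.582, -0.2911, 0.0445]
eef_rot: [-0.206, -0.676, -0.206, 0.677]
wrist_force: [0.2, 0.0, -0.1]
opening: 0.469
```

Emit:
servo_tool --targets '[0,0,0,0,0,0,0,0,0,0,0,0,0,0,0,0,0,0,0,0]' --fingers 28

```text
time_s: 11.95
eef_pos: [0.5825, -0.2915, 0.0455]
eef_rot: [0.206, 0.677, 0.206, -0.676]
wrist_force: [1.4, 1.0, 0.6]
opening: 0.327
```

```bash
python3 plan.py 583 -290.7 45 -56 5
python3 - <<'E'
from m import *
im,d,P=cloud("wrist"); cv2.imwrite("pics/w6.png",im)
E
```

```text
at [ 582.5 -291.5   45.5] yaw -56.15 q [-0.65  0.59  1.52 -0.    1.03  0.33] t 11.95 F [1.4 1.  0.6] tilt [ 0.0003 -0.0002] dyaw 0.1
[0.1, -0.1, -0.2, -0.001, 0.1, -0.1, -0.2, -0.001, 0.1, -0.0, -0.2, -0.001, 0.1, -0.1, -0.1, -0.001, 0.1, -0.0, -0.2, -0.001]
```

View pics/w6.png

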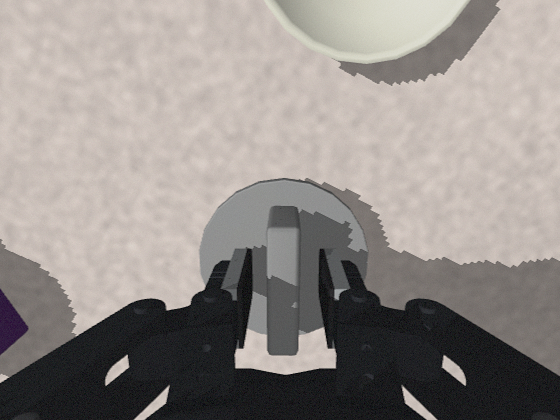

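Emit:
servo_tool --targets '[0,0,0,0,0,0,0,0,0,0,0,0,0,0,0,0,0,0,0,0]' --fingers 0

```text
time_s: 12.5
eef_pos: [0.5825, -0.2915, 0.0455]
eef_rot: [0.206, 0.677, 0.206, -0.676]
wrist_force: [-0.2, -0.4, 2.0]
opening: 0.131
```

```bash
python3 plan.py 583 -290.7 45 -56 5
python3 - <<'E'
from m import *
im,d,P=cloud("wrist"); cv2.imwrite("pics/w7.png",im);print("bar",rect(band(P,(0.583,-.291),0.045,0.035,0.055)))
Q=band(P,(0.583,-.291),0.05,0.012,0.022);print("disc",rect(Q))
E
```

```text
at [ 582.5 -291.5   45.5] yaw -56.15 q [-0.65  0.59  1.52  0.    1.03  0.33] t 12.5 F [-0.2 -0.4  2. ] tilt [ 0.0003 -0.0002] dyaw 0.2
[0.1, -0.1, -0.2, -0.001, 0.1, -0.1, -0.2, -0.001, 0.1, -0.1, -0.2, -0.001, 0.1, -0.0, -0.1, -0.001, 0.1, -0.1, -0.2, -0.001]
bar (582.8, -288.6, 50.3, 35.0, 10.0, 6032)
disc (590.0, -286.1, 56.4, 73.0, 33.84, 10915)
```

View pics/w7.png

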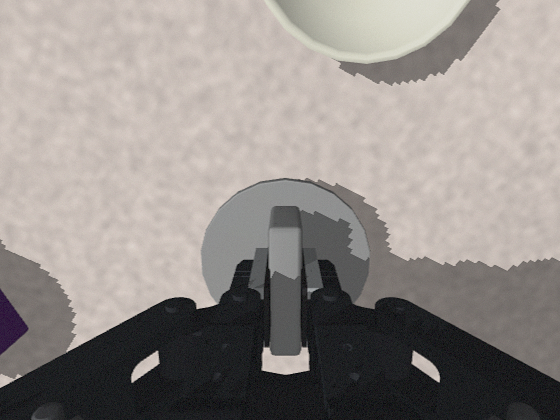

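Emit:
servo_tool --targets '[-10,0,0,0,-20,0,0,0,-25,0,0,0,-25,0,0,0,-20,0,0,0]'

```text
time_s: 13.05
eef_pos: [0.5826, -0.2915, 0.1473]
eef_rot: [0.206, 0.677, 0.206, -0.676]
wrist_force: [-0.2, 0.6, -0.7]
opening: 0.123
```

```bash
python3 plan.py 568 42.3 145 -85.7 10
cat > lidin.py <<'E'
from m import *
import sys
o=telemetry.get_obs(); im,d,P=cloud("wrist"); cv2.imwrite(f"pics/{sys.argv[1]}.png",im); np.save(sys.argv[1]+".npy",P)
R=rot(o["eef_rot"]); T=(P-np.array(o["eef_pos"]))@R; T=T[~np.isnan(T[...,0])]*1000
# disc top at ~ TCP + 28 in tool x
m=(T[:,0]>24)&(T[:,0]<33)&(np.hypot(T[:,1],T[:,2])<50); D=T[m]; print(len(D),"x med",np.median(D[:,0]), "ymin/max",D[:,1].min(),D[:,1].max(),"zmin",D[:,2].min())
h=cv2.convexHull(D[:,1:].astype(np.float32))[:,0]; h=h[h[:,1]<-12]
from scipy.optimize import least_squares
r=least_squares(lambda c:np.hypot(h[:,0]-c[0],h[:,1]-c[1])-c[2],[0,0,37],loss="soft_l1"); print("disc centre in tool y,z, r",r.x.round(2),len(h))
r=least_squares(lambda c:np.hypot(h[:,0]-c[0],h[:,1]-c[1])-37,[0,0],loss="soft_l1"); print("fixed r",r.x.round(2))
m=(T[:,0]<10)&(T[:,0]>-8)&(abs(T[:,1])<7)&(T[:,2]<0)&(T[:,2]>-40); B=T[m]; print("bar front z",np.percentile(B[:,2],1),B[:,2].min(),"bar top x",np.median(B[:,0]))
E
python3 lidin.py w8
```

```text
at [ 582.6 -291.5  147.3] yaw -56.14 q [-0.65  0.45  1.49 -0.    1.2   0.33] t 13.05 F [-0.2  0.6 -0.7] tilt [ 0.0009 -0.0007] dyaw -29.6
[0.2, -28.5, -17.4, 0.052, 0.2, -29.4, -15.9, 0.052, 0.2, -30.2, -14.3, 0.052, 0.2, -30.9, -12.7, 0.052, 0.2, -31.5, -11.1, 0.052]
[0.2, -32.0, -9.5, 0.052, 0.2, -32.5, -7.8, 0.052, 0.2, -32.9, -6.1, 0.052, 0.3, -33.1, -4.4, 0.052, 0.2, -33.3, -2.6, 0.052]
10893 x med 27.815602418877525 ymin/max -36.96169884187083 36.27313877619393 zmin -37.56707278862563
disc centre in tool y,z, r [-0.31 -0.79 36.67] 22
fixed r [-0.34 -0.4 ]
bar front z -26.657893794806483 -26.90468727266168 bar top x -0.008409977723477867
```

View pics/w8.png

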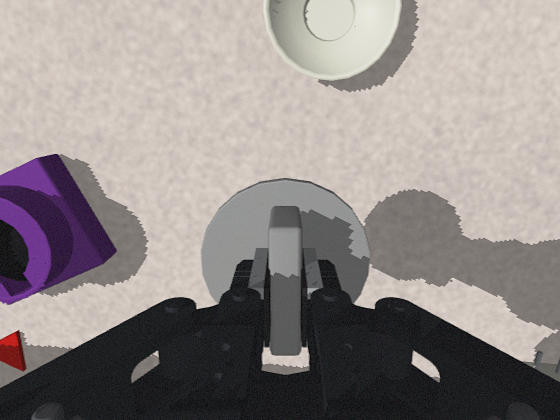

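Emit:
servo_tool --targets '[0,-28,-17,0.052,0,-29.5,-16,0.052,0,-30,-14,0.052,0,-31,-13,0.052,0,-31.5,-11,0.052]'

```text
time_s: 13.6
eef_pos: [0.5745, -0.1238, 0.145]
eef_rot: [-0.115, -0.697, -0.116, 0.698]
wrist_force: [0.4, 0.6, -1.7]
opening: 0.128
```

Emit:
servo_tool --targets '[0,-32,-9.5,0.052,0,-32.5,-8,0.052,0,-33,-6,0.052,0,-33,-4,0.052,0,-33,-3,0.052]'

```text
time_s: 14.1
eef_pos: [0.5673, 0.0429, 0.145]
eef_rot: [-0.024, -0.706, -0.024, 0.707]
wrist_force: [-0.3, 0.4, -0.6]
opening: 0.131
```

Emit:
servo_tool --targets '[0,0,0,0,0,0,0,0,0,0,0,0,0,0,0,0,0,0,0,0]'

```text
time_s: 14.6
eef_pos: [0.568, 0.0404, 0.1452]
eef_rot: [-0.025, -0.707, -0.025, 0.707]
wrist_force: [-0.3, 1.2, -1.0]
opening: 0.129
```

```bash
cat > fit.py <<'E'
from m import *
from scipy.optimize import least_squares
def circ(Q,r):
    h=cv2.convexHull((Q[:,:2]*1000).astype(np.float32))[:,0]
    return least_squares(lambda c:np.hypot(h[:,0]-c[0],h[:,1]-c[1])-r,Q[:,:2].mean(0)*1000,loss="soft_l1").x.round(2)
def square(Q,yaw0=4.3):
    h=(Q[:,:2]*1000)
    return rect(Q)
E
python3 - <<'E'
from fit import *
for f in ["wrist4","side4","scene4"]:
    P=np.load(f+".npy"); Q=band(P,(.568,.0425),.042,.046,.056); print(f,circ(Q,37),len(Q),np.median(Q[:,2]))
    # -y face edge of base (y min) line at z~.02
    B=band(P,(.571,.005),.05,.019,.029); B=B[B[:,1]<.02]; 
    xs=np.arange(.535,.608,.006); e=[(x,B[abs(B[:,0]-x)<.003][:,1].min()) for x in xs if (abs(B[:,0]-x)<.003).sum()>0]
    e=np.array(e)
    if len(e)>4:
        c=np.polyfit(e[:,0],e[:,1],1); print("  -y edge yaw deg",np.degrees(np.arctan(c[0])).round(2))
    print("  tray/base rect",rect(band(P,(.571,.020),.055,.018,.03)))
E
python3 plan.py 567.6 42.5 145 -85.7 5; python3 lidin.py w9; python3 look.py 9
```

```text
wrist4 [567.74  43.48] 7267 0.05049583384585875
  -y edge yaw deg 4.5
  tray/base rect (568.2, 35.6, 84.4, 68.2, 4.42, 7742)
side4 [568.28  41.97] 442 0.049460274990730815
  -y edge yaw deg 4.38
  tray/base rect (568.8, 35.7, 85.4, 76.5, 3.45, 603)
scene4 [568.37  41.85] 264 0.050841519785824914
  -y edge yaw deg 3.91
  tray/base rect (568.7, 36.4, 85.7, 74.7, 4.64, 402)
at [568.   40.4 145.2] yaw -86.02 q [-0.14  0.29  1.71 -0.    1.14  1.36] t 14.6 F [-0.3  1.2 -1. ] tilt [-0.     -0.0001] dyaw 0.3
[0.0, -0.4, 0.0, -0.001, 0.1, -0.4, 0.1, -0.001, 0.0, -0.4, 0.0, -0.001, 0.1, -0.5, 0.1, -0.001, 0.0, -0.4, 0.0, -0.001]
10897 x med 27.789245635980294 ymin/max -36.4827790233694 36.55912729900364 zmin -37.446017067862186
disc centre in tool y,z, r [-3.000e-02 -5.200e-01  3.673e+01] 34
fixed r [-0.04 -0.18]
bar front z -26.53308171419244 -26.89828339486157 bar top x -0.022070979277366887
side tray (556.6, 120.7, 86.4, 97.0, 3.35, 320)
pot base (566.1, 49.2, 87.1, 103.4, 7.08, 756)
rim (565.8, 38.8, 67.1, 71.3, 50.14, 408)
scene tray (556.4, 126.3, 86.2, 86.6, 3.15, 278)
pot base (567.7, 42.7, 86.0, 88.1, 4.81, 570)
rim (574.2, 35.4, 71.3, 58.8, 39.33, 313)
```

View pics/side9.png

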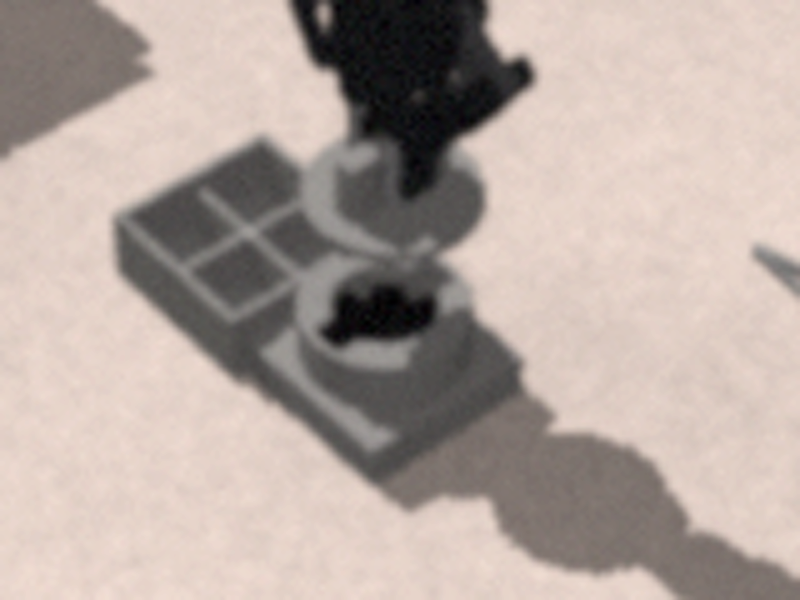

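View pics/w9.png

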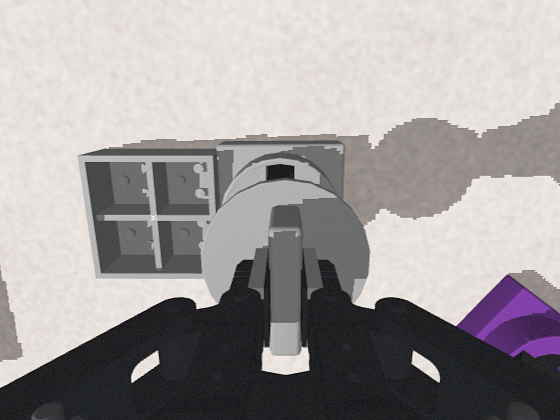

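```bash
python3 - <<'E'
from fit import *
P=np.load("w9.npy")
print("tray",rect(band(P,(.558,.126),.06,.031,.042)))
B=band(P,(.57,.04),.065,.018,.029); print("base",rect(B))
Q=band(P,(.568,.0425),.042,.046,.056); h=cv2.convexHull((Q[:,:2]*1000).astype(np.float32))[:,0]; h=h[h[:,0]>582]
r=least_squares(lambda c:np.hypot(h[:,0]-c[0],h[:,1]-c[1])-37,[568,42],loss="soft_l1").x; print("rim",r,len(h))
# base +x edge and notch
e=[]
for y in np.arange(.008,.076,.004):
    b=B[abs(B[:,1]-y)<.002]
    if len(b): e.append((y,b[:,0].max()))
e=np.array(e); c=np.polyfit(e[:,0],e[:,1],1); print("+x edge yaw",-np.degrees(np.arctan(c[0])), "y extent at x>.59",B[B[:,0]>.595][:,1].min(),B[B[:,0]>.595][:,1].max(), "x edge at y=.045",np.polyval(c,.045))
E
```

```text
tray (555.8, 127.1, 84.7, 84.9, 3.84, 4855)
base (587.9, 55.0, 45.0, 105.1, 8.09, 3611)
rim [567.26119928  43.33062331] 25
+x edge yaw 4.239106986370247 y extent at x>.59 0.0032979347499956374 0.09728200585301917 x edge at y=.045 0.6095137205655141
```

Emit:
servo_tool --targets '[5,-1,0,-0.004,10,-1.2,0.3,0,12,0,0,0,12,0,0,0,7,0,0,0]'

```text
time_s: 15.25
eef_pos: [0.5663, 0.0438, 0.0971]
eef_rot: [-0.026, -0.706, -0.027, 0.708]
wrist_force: [-0.1, 0.2, -0.8]
opening: 0.128
```

Emit:
servo_tool --targets '[0,0,0,0,0,0,0,0,0,0,0,0,0,0,0,0,0,0,0,0]'

```text
time_s: 15.75
eef_pos: [0.5678, 0.0436, 0.0998]
eef_rot: [0.027, 0.707, 0.026, -0.706]
wrist_force: [0.2, -0.6, -1.9]
opening: 0.125
```

```bash
python3 plan.py 567.6 42.7 83 -85.8 5; python3 lidin.py w10; python3 look.py 10; python3 - <<'E'
from fit import *
P=np.load("w10.npy")
B=band(P,(.57,.04),.065,.018,.029); 
Q=band(P,(.568,.0425),.042,.046,.056); h=cv2.convexHull((Q[:,:2]*1000).astype(np.float32))[:,0]; h=h[h[:,0]>582]
r=least_squares(lambda c:np.hypot(h[:,0]-c[0],h[:,1]-c[1])-37,[568,42],loss="soft_l1").x; print("rim",r,len(h))
E
```

```text
at [567.8  43.6  99.8] yaw -85.71 q [-0.13  0.36  1.73 -0.    1.05  1.36] t 15.75 F [ 0.2 -0.6 -1.9] tilt [ 0.001  -0.0001] dyaw -0.1
[3.4, 0.2, 0.1, 0.0, 3.4, 0.2, 0.0, 0.0, 3.3, 0.1, 0.1, 0.0, 3.4, 0.2, 0.0, 0.0, 3.3, 0.1, 0.1, 0.0]
10899 x med 27.796651097880975 ymin/max -36.53741637685935 36.523804666035694 zmin -37.34945974830726
disc centre in tool y,z, r [ 1.000e-02 -5.500e-01  3.668e+01] 38
fixed r [ 0.01 -0.16]
bar front z -26.52954675791074 -26.987164906833424 bar top x -0.05683477669571093
side tray (556.9, 125.9, 87.2, 86.4, 4.76, 343)
pot base (565.7, 49.5, 85.1, 105.6, 8.14, 580)
rim (557.2, 30.9, 42.8, 72.9, 44.79, 227)
scene tray (562.2, 127.2, 73.6, 86.6, 3.2, 262)
pot base (568.2, 43.1, 85.6, 88.8, 4.87, 456)
rim (580.4, 27.2, 71.3, 39.8, 37.69, 177)
rim [567.47585608  43.45751089] 21
```

View pics/side10.png

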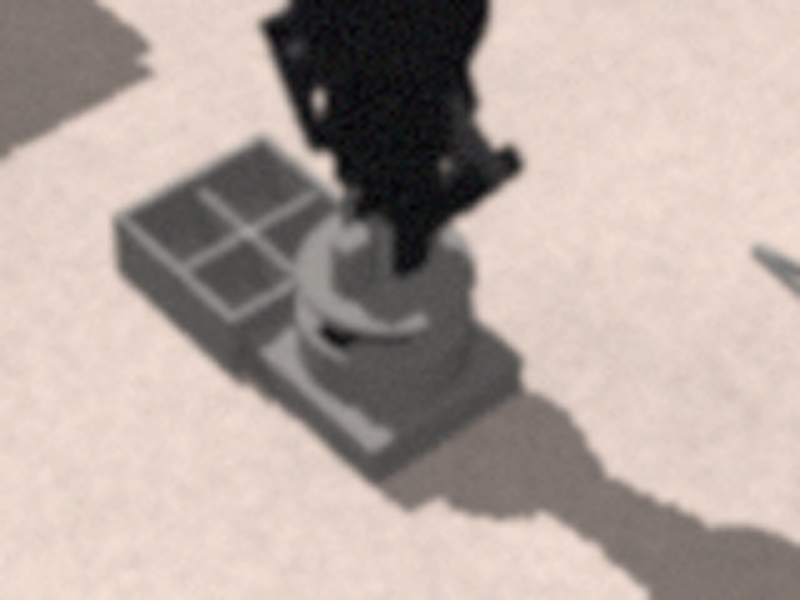

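View pics/w10.png

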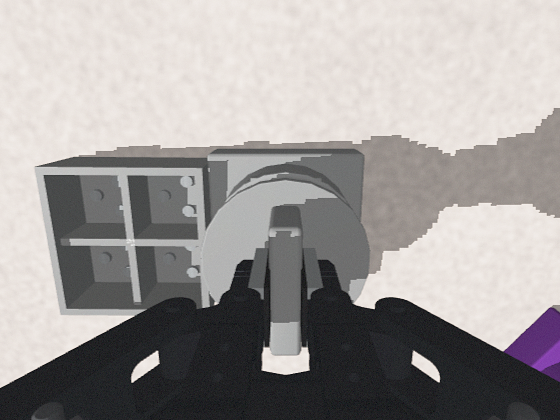

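View pics/scene10.png

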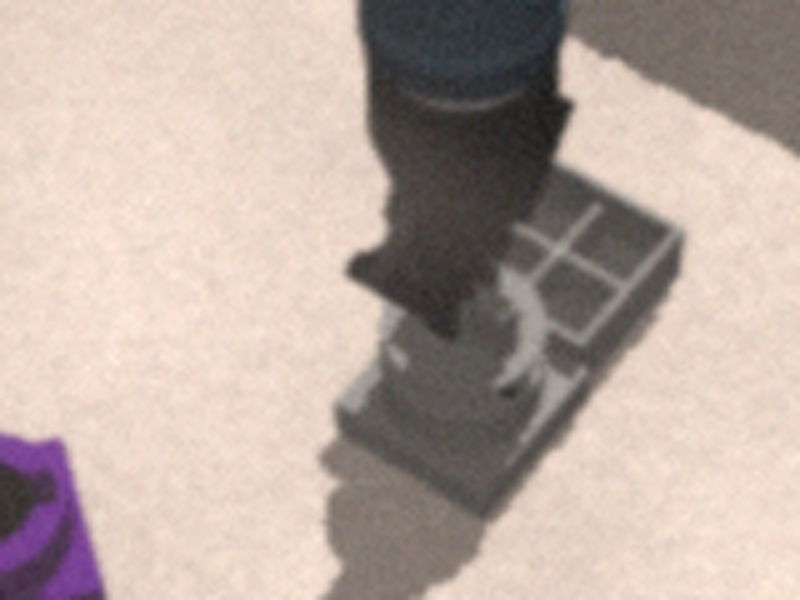

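Emit:
servo_tool --targets '[2,0.6,0,0,2,0,0,0,2,0,0,0,2,0,0,0,0,0,0,0]'

```text
time_s: 16.4
eef_pos: [0.5672, 0.043, 0.0908]
eef_rot: [-0.026, -0.706, -0.026, 0.707]
wrist_force: [0.4, -0.1, -1.0]
opening: 0.125
```

Emit:
servo_tool --targets '[2,0,0,0,2,0,0,0,1.5,0,0,0,1,0,0,0,0,0,0,0]'

```text
time_s: 16.9
eef_pos: [0.5673, 0.043, 0.0846]
eef_rot: [-0.026, -0.706, -0.026, 0.707]
wrist_force: [-1.0, -0.5, -1.4]
opening: 0.121
```

Emit:
servo_tool --targets '[0.5,0,0,0,0,0,0,0,0.5,0,0,0,0,0,0,0,0,0,0,0]'

```text
time_s: 17.4
eef_pos: [0.5675, 0.043, 0.0838]
eef_rot: [0.026, 0.707, 0.026, -0.707]
wrist_force: [0.9, -0.4, -1.2]
opening: 0.128
```

```bash
python3 plan.py 567.6 42.7 83 -85.8 5; python3 lidin.py w11; python3 look.py 11
```

```text
at [567.5  43.   83.8] yaw -85.71 q [-0.13  0.38  1.74  0.    1.02  1.36] t 17.4 F [ 0.9 -0.4 -1.2] tilt [0.0001 0.    ] dyaw -0.1
[0.2, 0.1, -0.0, 0.0, 0.2, 0.1, -0.0, 0.0, 0.1, 0.0, -0.0, 0.0, 0.2, 0.1, -0.0, 0.0, 0.1, 0.0, -0.1, 0.0]
10894 x med 27.79569125420126 ymin/max -36.60236288493068 36.43977898804305 zmin -37.37224647981074
disc centre in tool y,z, r [ 3.000e-02 -6.200e-01  3.665e+01] 29
fixed r [ 0.06 -0.18]
bar front z -26.496388810240887 -26.698981552297298 bar top x -0.0017913020646324741
side tray (557.6, 125.7, 87.9, 87.6, 4.61, 332)
pot base (566.0, 49.9, 85.2, 104.4, 7.57, 554)
rim (565.3, 37.6, 64.2, 72.4, 42.51, 398)
scene tray (564.3, 126.8, 70.5, 89.5, 4.37, 261)
pot base (567.7, 50.3, 85.8, 103.4, 3.38, 437)
rim (574.8, 38.0, 73.1, 59.1, 56.22, 219)
```

View pics/side11.png

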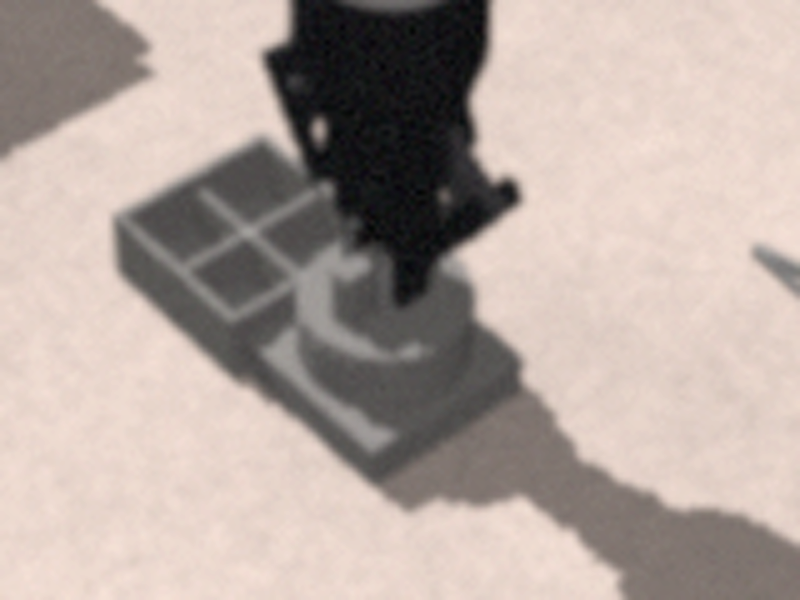

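View pics/w11.png

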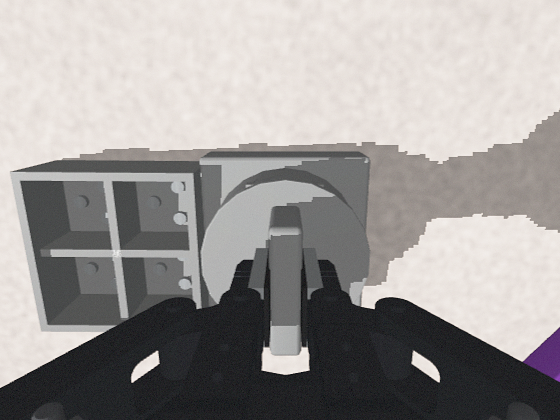

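Emit:
servo_tool --targets '[0.5,0,0,0,0,0,0,0,0,0,0,0.02,0,0,0,0.04,0,0,0,0.04]'

```text
time_s: 18.05
eef_pos: [0.5677, 0.043, 0.0834]
eef_rot: [-0.01, 0.707, -0.01, -0.707]
wrist_force: [-0.2, -1.1, 0.9]
opening: 0.129
```

Emit:
servo_tool --targets '[0,0,0,0.04,0,0,0,0.04,0,0,0,0.04,0,0,0,0.04,0,0,0,0.04]'

```text
time_s: 18.55
eef_pos: [0.5677, 0.043, 0.0834]
eef_rot: [-0.08, 0.703, -0.08, -0.702]
wrist_force: [0.6, -0.5, 0.4]
opening: 0.132
```

```bash
python3 plan.py 567.6 42.7 83 -130.75 5
```

```text
at [567.7  43.   83.4] yaw -103.05 q [-0.13  0.38  1.74 -0.    1.02  1.67] t 18.55 F [ 0.6 -0.5  0.4] tilt [ 0.0006 -0.0001] dyaw -27.7
[0.1, 0.1, 0.0, 0.097, 0.1, 0.0, 0.0, 0.097, 0.1, 0.1, 0.0, 0.097, 0.1, 0.0, 0.0, 0.097, 0.0, 0.1, 0.0, 0.097]
```

Emit:
servo_tool --targets '[0,0,0,0.05,0,0,0,0.05,0,0,0,0.05,0,0,0,0.05,0,0,0,0.05]'

```text
time_s: 19.05
eef_pos: [0.5677, 0.0429, 0.0834]
eef_rot: [-0.167, 0.687, -0.167, -0.687]
wrist_force: [0.3, 0.0, -0.2]
opening: 0.126
```

Emit:
servo_tool --targets '[0,0,0,0.05,0,0,0,0.05,0,0,0,0.05,0,0,0,0.04,0,0,0,0.03]'

```text
time_s: 19.55
eef_pos: [0.5677, 0.0429, 0.0834]
eef_rot: [-0.242, 0.665, -0.242, -0.664]
wrist_force: [-0.1, 0.3, 0.1]
opening: 0.132
```

Emit:
servo_tool --targets '[0,0,0,0,0,0,0,0,0,0,0,0,0,0,0,0,0,0,0,0]'

```text
time_s: 20.05
eef_pos: [0.5676, 0.043, 0.0834]
eef_rot: [-0.241, 0.665, -0.241, -0.665]
wrist_force: [-0.9, 0.3, 1.7]
opening: 0.13
```

```bash
python3 plan.py 567.6 42.7 83 -130.75 5; python3 lidin.py w12; python3 look.py 12;  python3 - <<'E'
from fit import *
P=np.load("w12.npy")
print("tray",rect(band(P,(.558,.126),.06,.031,.042)))
B=band(P,(.57,.04),.065,.018,.029); print("base",rect(B))
print(telemetry.get_obs()["torque"].round(2))
E
```

```text
at [567.6  43.   83.4] yaw -129.82 q [-0.13  0.38  1.74 -0.    1.02  2.13] t 20.05 F [-0.9  0.3  1.7] tilt [ 0.0003 -0.0001] dyaw -0.9
[0.1, 0.0, -0.0, 0.003, 0.1, 0.1, -0.0, 0.003, 0.1, 0.0, -0.1, 0.003, 0.1, 0.1, -0.0, 0.003, 0.0, 0.0, -0.1, 0.003]
10908 x med 27.76494594480451 ymin/max -36.13884146963364 37.109547942048074 zmin -37.46502397676307
disc centre in tool y,z, r [ 0.35 -0.4  36.93] 32
fixed r [ 0.35 -0.32]
bar front z -26.60593397927566 -27.092644394600267 bar top x -0.0516554321557688
side tray (557.7, 126.0, 86.4, 87.0, 4.81, 357)
pot base (566.1, 49.5, 84.6, 105.1, 7.36, 556)
rim (567.7, 36.3, 64.9, 74.9, 71.94, 405)
scene tray (565.6, 124.7, 68.9, 92.3, 5.77, 176)
pot base (567.9, 50.4, 85.0, 103.1, 4.7, 457)
rim (571.4, 37.9, 73.1, 63.8, 43.02, 289)
tray (555.8, 125.8, 84.4, 83.2, 3.76, 2126)
base (567.1, 48.2, 83.8, 93.7, 4.27, 6375)
[-0.09 -0.03  0.  ]
```

View pics/side12.png

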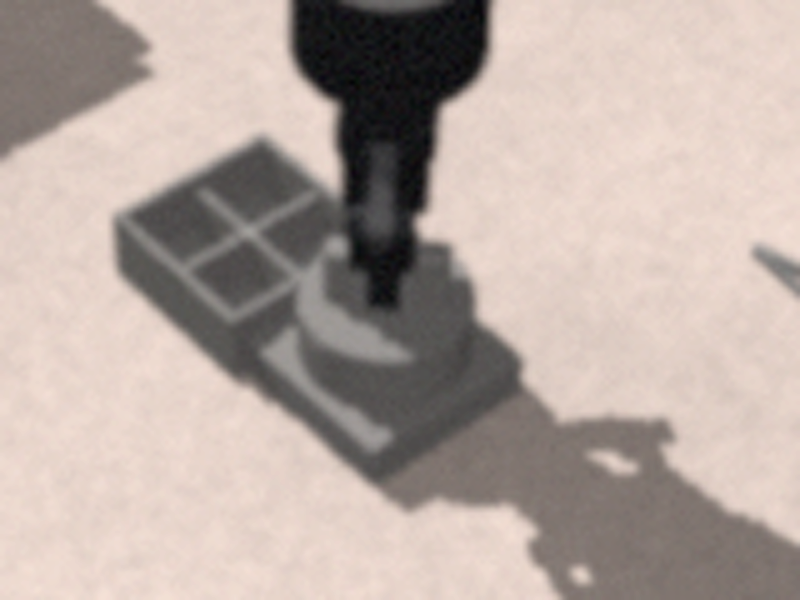

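View pics/w12.png

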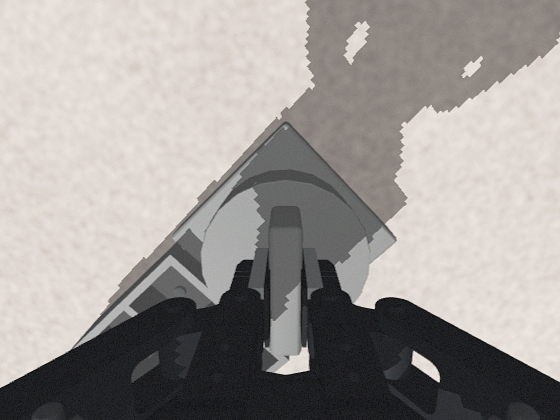

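```bash
python3 -c "
from bench import workorder
print(workorder.hand_in())"
```

```text
the job is handed in; nothing more can be done
None
```

I slid the grey pot flush against the tray, put the lid in through the notches, and turned it about 44° clockwise. I handed the job in at about 20 s of the 61 s, with the fingers still gripping the bar; hand-in reports no verdict.

- **Pot:** I pushed it until the wrist force reached about 20 N against the tray. The last pictures show no visible gap. The pot base measured 3.4° to 4.9° of yaw and the tray about 3° to 5°, so they agree within the noise.
- **Lid:** The disc lies about 0.6 mm above its nominal seat, within the 2.5 mm of play, and is centred to about 1 mm. It went in and turned with no noticeable resistance. The wrist camera shows the bar pointing at the base's corner.
- **Grip:** The fingers stopped on the 12 mm bar at about 11 mm opening and the arm is holding still. The contact force itself cannot be read directly.
- **Other things:** Nothing ran into the tweezers, phone cover, ring dish, prying triangle or purple look-alike. I did not measure their positions again at the end.
- **Disagreements:** The wrist camera and the fixed cameras put the rim centre about 1.5 mm apart, so I aimed in between. Some of the shape fits for the pot and tray merged the two once they touched. I relied on the clean edges and the pictures instead.

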